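Raise a vial with the lifter's lever, latch it and take the vial out

ROBOT

A 6-joint arm with a two-finger parallel gripper is mounted at the origin on a cart in front of the work surface, level with it; the furniture and walls round the work are solid. World frame = base frame: x ahead of the robot, y to its left, z up, the work surface at z = 0. Lengths are in mm, angles in rad, forces in N, time in s.
With the tool pointing down it reaches from about 250 to 800 mm from the base axis. Payload 8.5 kg.
Tool frame: the origin (TCP) lies midway between the tips of the shut fingers; the grasp point (between the pads) lies 19 mm behind it (robot.pinch_z is the distance from the TCP to the grasp point, in mm); z points along the fingers, y is the direction in which the jaws open and shut (so a half turn about z gives the same grasp; the last joint's range is limited). The gripper opens to 85 mm and grips with 20 to 120 N. Pads are 22 mm wide; open, the fingers measure 114 mm over their backs; the gripper's body (76 mm by 85 mm) begins 54 mm behind the grasp point. The pads swing forward as they close: fully open they stand 13 mm farther back than shut.
Start: joints at [-1.185, 0.238, -0.013, 1.319, 0, 1.571], TCP at [197.539, -486.371, 231.276] pointing down, gripper open.
Joint ranges: [-2.66, 2.66], [-1.03, 1.9], [-1.14, 1.46], [-1.82, 2.27], [-1.45, 1.34], [-3.14, 3.14]. Speed limits (rad/s): [2.22, 2.22, 2.79, 3.14, 3.14, 3.14].

INTERFACE

Orientations are given as a unit quaternion [w, x, y, z].
In Python, from bench import robot, cams, spot_in, outline_of gives the robot as it stands.
- The arm moves only by the shell command python3 -m creep 'ROWS'. ROWS is JSON, a list of rows, each a list of 5 numbers: the finger opening in cm, from 0 to 8.54, then the shift along the tool's x, y, z in cm, then the turn about the tool's z in degrees. A call has 1 to 12 rows; each row shifts and turns the commanded pose from where the row before left it, along the tool's axes as they then stand; what a row does not reach is not made up. A row lasts 1/8 s, in which the tool goes at most 62.5 mm and 10.7 degrees, less where a joint would pass 70% of its speed; a pose out of reach is approached as far as the arm can. A call is refused whole if a number of a shift passes 6.25 or a number of a turn 10.7, either way. A call with a gripper value outside its range is refused whole. The fingers move at their own pace and stop on an object; the grip force is fixed at half the most. Time passes only in rows, so rows that do not move let the fingers close. It gives the time, the measured TCP pose, the force and the opening at its end, in the units of the state.
- robot.read_state(): the state, without advancing time (a new reading comes with each control period).
- cams.get_image(name): name is "side" or "top"; returns the picture (420x560x3 uint8, red, green, blue); there is no depth.
- cams.camera_params(name): a dict with "fov_y" (degrees; the focal length in pixels is half the picture's height over the tangent of half this angle, whatever the lens; pixels are square), "cx", "cy" (the principal point, pixels), "dist" ([k1, k2, p1, p2, k3] as OpenCV has them; the pictures are not rectified), "R" (3x3) and "t" (3): a world point X has camera coordinates R X + t. Camera axes: x right, y down, z forward; pixel columns grow to the right and rows downward; lengths in mm; the calibration is good to about 2 mm. A picture is of the moment at which its call begins. camera_params takes no time and is no camera call.
- robot.job_done(): hands the job in, once; it reports no verdict.
Trained networks look in the newest picture that a camera, given by its name, has taken for a name from the list of things; names that differ only in an ending like _2 or _b are one class to them, and where a whole thing is asked for, a point or a joint stands for the part that bears it (a point fixed in the world has none). Each returns a list of dicts, best first, with "conf" (0 to 1); they miss things now and then, are a little off and sometimes report something else, mostly with a low value. They report only what shows in the picture. A call takes as long as a camera call.
- spot_in(thing, camera): "point" ([x, y, z] in mm, in world coordinates, good to about 4 mm: the middle of the surface that is visible of it).
- outline_of(thing, camera): "pixels" (420x560 bool, what is visible of it).
The state is a dict: "clock": time; "q": joint angles; "qvel": joint speeds; "joint_torque": joint torques, N m; "tcp_pos": TCP position; "orientation": TCP orientation; "ft_force": force on the tool from outside, world axes, zero at the start; "ft_torque": the same for the moment, N m; "opening": opening from 0.0 (shut) to 1.0 (fully open).
Only numpy, scipy, OpenCV 4.12 (cv2) and the standard library are available. Lean on these libraries where they do the work, as an engineer would, in place of code of your own. Each camera call takes 0.05 s, during which the arm holds its last target.

TASK

The glass vial is sunk in the bore of the vial lifter. Press the lifter's thumb tab down gently until you feel the lever come to rest on its stop, without forcing it, and keeping it down slide the tab fully over toward its upturned lip so that it stays caught under the hook when you let go, with the vial tipped up out of the bore. Then lift the vial out, stand it upright in the grey tray, let it go, and leave the lever latched and the other things on the bench undisturbed.

Things in the scene. Friction and masses are not known exactly. Their poses are not given: they have to be found in the camera images.
- lifter: The vial lifter, bolted to the bench: white base plate 262 x 112 x 10 mm. Origin on the bench under the lever's pivot (pivot axis along y, 35 mm up), z up, +x along the lever toward the grey bored block; the thumb tab is at its -x end. The robot must not push the lifter or its lever with more than 30 N; its stop is rigid.
- keeper_foot (a point): Where the steel keeper stands on the base plate, 65 mm on -x and 45 mm on +y from the pivot: a ledge under the lever (its stop), a post, and a hook reaching 20 mm from the lever's centre line, at most 57 mm high. The keeper is screwed to another height each time (6 mm range), not measured: the stop comes after 24 to 38 mm of tab travel and must be felt.
- tab_top (a point): Middle of the top of the black thumb tab (46 mm along the lever, 44 across, 6 thick), 118 mm from the pivot; moves with it, about 73 mm above the bench at rest, 35 to 49 on the stop. Slopes down to the pivot by 0.235 rad at rest, about level when down. Its lip, on the edge toward the lifter's +y, is 14 mm high, inner face 17 mm from this point: push on it to slide the tab.
- lever (a joint): Lever angle (rad): 0 at rest, grows as the tab goes down; the pin under the vial rises 75 mm per rad. A spring returns it: about 2.5 N at the tab at first, 4.5 N near the stop. On the stop it reads between 0.20 and 0.34.
- tab (a joint): Sideways slide of the tab to the lifter's +y (m), 0 to 0.020 at its end stop; drags with about 1 N and stays where left. Beside the lever it carries a tongue, which passes under the hook (from about 0.006) only with the lever within 2 mm of the ledge (4 mm at the tab); higher, it runs against the hook's end. Let go over 0.010, the lever springs up a little to the hook and is latched.
- vial_center (a point): Centre (half-way up) of the loose glass vial, 28 mm across and 50 mm high with a white cap 27 mm across over its top 16 mm, about 40 g; z along its axis. At the start its top is about 1 mm below the block's top; latched, it stands some 11 to 22 mm above it (75 mm per rad of lever angle, less 1 mm) and may lean a little.
- bore_mouth (a point): Centre of the mouth of the bore (33 mm across, through) in the block's top face, 96 mm above the bench, 75 mm on +x from the lifter's origin. The grey block measures 74 x 84 mm.
- tray: Shallow open grey tray, fixed, 110 mm (x) by 150 mm (y), 20 mm high, walls 4 mm, floor 4 mm thick; origin under its centre on the bench.
- dish: Bystander: a petri dish 60 mm across, 15 mm high; origin under its centre.
- bottle: Bystander: a lab bottle with a red cap, 56 mm across, 115 mm high; origin under its centre.
- marker: Bystander: a marker pen with a blue cap, 138 mm long, 18 mm thick, lying; origin under its centre.

How it is judged (in metres and radians):
On the way, in this order (a step that is already met when the one before it is completed fails the run):
1. the tab is pressed down and the far end tips the vial up (value of joint lever above 0.17 rad and z of vial_center in the frame of lifter above 0.077 m), for 0.1 s.
2. the tab is caught under the hook and let go, the vial still raised in the bore (value of joint tab above 0.01 m and value of joint lever above 0.13 rad and contact force between each of the arm, the fingers and lifter below 0.1 N and z of vial_center in the frame of lifter above 0.077 m and horizontal distance between vial_center and bore_mouth below 0.015 m), for 0.2 s.
At the end, for the whole second after the job is handed in: The vial stands on the tray's floor, upright within 0.12 rad, released; the tab is still slid over by more than 10 mm under the hook and the lever raised by more than 0.13 rad (value of joint tab above 0.01 m and value of joint lever above 0.13 rad and x of vial_center in the frame of tray between -0.045 and 0.045 m and y of vial_center in the frame of tray between -0.065 and 0.065 m and z of vial_center in the frame of tray between 0.024 and 0.034 m and angle between vial_center's own z axis and vertical below 0.12 rad); the robot touches nothing.
It fails at once if the robot pushes the lifter or its lever with more than 30 N (contact force between any of the arm, the fingers and lifter above 30 N).
It fails at once if the vial is tipped over (angle between vial_center's own z axis and vertical above 0.8 rad).
It fails at once if a bystander is moved by more than 20 mm (distance of any of dish, bottle, marker from where it was at the start of the episode above 0.02 m).
It also fails if it takes over 67 s, if anything falls off the work surface, if the arm or the gripper's body presses on something with over 40 N, if the wrist force passes 120 N, or if a joint passes its speed limit or range.

## Working session

There is one attempt and no reset: what is moved stays moved. The work goes in short steps, Python scripts to look and compute and a shell command to move; the robot and the scene stay as the last step left them, time stands still between calls to the robot, and variables do not carry over. Pictures are saved under pics/ and viewed, and the job is handed in when it is done.

```bash
ls; mkdir -p pics; python3 - <<'E'
from bench import robot,cams
import cv2
for n in("side","top"):
    im=cams.get_image(n);cv2.imwrite(f"pics/{n}0.png",im[:,:,::-1])
    print(n,cams.camera_params(n))
print(robot.read_state(), robot.pinch_z)
E
```

```text
pics
side {'fov_y': 51.637746313423776, 'cx': 280.8270316002543, 'cy': 204.02672273844829, 'dist': array([-0.01640241,  0.        ,  0.        ,  0.        ,  0.        ]), 'R': array([[-0.98924567, -0.14625937,  0.00109544],
       [-0.07481601,  0.4995646 , -0.86303984],
       [ 0.12568042, -0.85384038, -0.50513466]]), 't': array([ 514.73752401,  103.63874047, 1261.13585331])}
top {'fov_y': 46.14408824708909, 'cx': 277.02286964072704, 'cy': 209.04812482001392, 'dist': array([-0.0925485,  0.       ,  0.       ,  0.       ,  0.       ]), 'R': array([[ 0.01932532, -0.99968866, -0.01578345],
       [-0.99247738, -0.01727231, -0.1212036 ],
       [ 0.12089324,  0.01800701, -0.99250218]]), 't': array([  62.46276367,  529.09473296, 1376.53289818])}
{'clock': 0.1, 'q': array([-1.18501205e+00,  2.38708214e-01, -1.41681622e-02,  1.31920592e+00,
       -2.83834624e-06,  1.57078304e+00]), 'qvel': array([-0.00030224, -0.00153488,  0.00092947, -0.00180468, -0.00050305,
        0.00254746]), 'joint_torque': array([ 7.97511566e-04, -5.39718175e+01,  3.47001243e+01,  1.33844299e-02,
        7.45038983e-05, -1.35945254e-05]), 'tcp_pos': array([ 197.40767692, -486.06605313,  230.74920914]), 'orientation': array([-6.30789353e-04,  9.81452446e-01,  1.91704676e-01, -1.24647806e-04]), 'ft_force': array([-0.32713316,  0.63013107, -0.4252846 ]), 'ft_torque': array([-0.03677286, -0.04589644,  0.00889851]), 'opening': 0.9970904642400382} 18.700000000000003
```

View pics/side0.png

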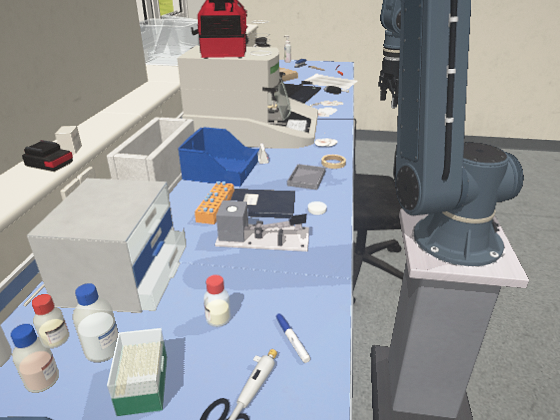

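View pics/top0.png

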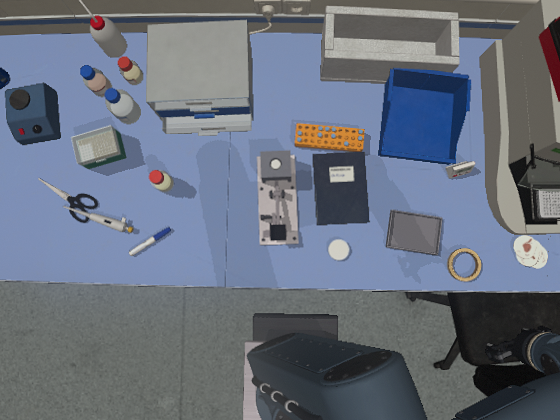

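```bash
cat > h.py <<'E'
import numpy as np,cv2
from bench import robot,cams,spot_in,outline_of
def K(n):
    p=cams.camera_params(n);f=210/np.tan(np.radians(p['fov_y'])/2)
    return np.array([[f,0,p['cx']],[0,f,p['cy']],[0,0,1]]),p
def back(n,uv,z):
    k,p=K(n);u=cv2.undistortPoints(np.array(uv,float).reshape(-1,1,2),k,p['dist']).reshape(-1,2)
    d=np.c_[u,np.ones(len(u))]@p['R'];c=-p['R'].T@p['t']
    return c+d*((z-c[2])/d[:,2])[:,None]
def proj(n,X):
    k,p=K(n);return cv2.projectPoints(np.array(X,float).reshape(-1,1,3),cv2.Rodrigues(p['R'])[0],p['t'],k,p['dist'])[0].reshape(-1,2)
def tri(uv1,uv2):
    A=[];b=[]
    for n,uv in(("side",uv1),("top",uv2)):
        a=back(n,uv,0)[0];c=back(n,uv,500)[0];d=(c-a)/np.linalg.norm(c-a);P=np.eye(3)-np.outer(d,d);A.append(P);b.append(P@a)
    return np.linalg.solve(sum(A),sum(b))
def crop(n,box,s,fn):
    im=cams.get_image(n)[:,:,::-1];x0,y0,x1,y1=box
    cv2.imwrite(fn,cv2.resize(im[y0:y1,x0:x1],None,fx=s,fy=s,interpolation=cv2.INTER_CUBIC))
E
python3 - <<'E'
from h import *
crop("side",(200,190,330,260),6,"pics/s1.png");crop("top",(245,140,315,255),5,"pics/t1.png")
for c in("top","side"):
  for n in("lifter","tab_top","vial_center","bore_mouth","tray","dish","bottle","marker"):
    r=spot_in(n,c); print(c,n,[(np.round(x['point'],1),round(x['conf'],2)) for x in r[:2]])
  for n in("lifter","tab_top","tray","vial_center"):
    r=outline_of(n,c)
    if r:
        m=r[0]['pixels'].astype(np.uint8);q=cv2.minAreaRect(cv2.findNonZero(m));print(n,m.sum(),q,np.round(cv2.boxPoints(q)).tolist())
E
```

```text
top lifter [(array([563.8,  65.7,  11.1]), 0.59)]
top tab_top [(array([460.2,  65.4,  80.4]), 0.61)]
top vial_center [(array([ 474.2, -327.9,    3.7]), 0.67)]
top bore_mouth []
top tray [(array([ 4.739e+02, -3.242e+02, -3.000e-01]), 0.77), (array([458.8,  67.6,  75.4]), 0.51)]
top dish [(array([ 421.2, -104.2,   15. ]), 0.82)]
top bottle [(array([596.5, 398.2,  75.7]), 0.75), (array([562. ,  66.8,  10.9]), 0.25)]
top marker [(array([428.5, 443.4,  17.3]), 0.57)]
lifter 3469 ((277.04229736328125, 197.667236328125), (94.01470184326172, 38.97929763793945), 87.58048248291016) [[256.0, 152.0], [295.0, 150.0], [298.0, 244.0], [260.0, 245.0]]
tab_top 282 ((278.0, 227.5), (25.0, 16.0), 90.0) [[270.0, 215.0], [286.0, 215.0], [286.0, 240.0], [270.0, 240.0]]
tray 2025 ((413.7406311035156, 232.0711212158203), (53.303714752197266, 38.61453628540039), 7.4958577156066895) [[385.0, 248.0], [390.0, 209.0], [443.0, 216.0], [438.0, 255.0]]
vial_center 454 ((274.5, 210.5), (57.0, 23.0), 90.0) [[263.0, 182.0], [286.0, 182.0], [286.0, 239.0], [263.0, 239.0]]
side lifter [(array([581.1, 100.5,  22.4]), 0.5
[... 390 characters left out ...]
53)]
side marker [(array([427.1, 455. ,  15.7]), 0.64)]
lifter 3261 ((262.2555236816406, 225.64501953125), (93.60729217529297, 48.564369201660156), 3.0127875804901123) [[214.0, 247.0], [217.0, 199.0], [310.0, 204.0], [308.0, 252.0]]
tab_top 206 ((291.41180419921875, 221.1470947265625), (9.701424598693848, 28.861740112304688), 75.96376037597656) [[276.0, 220.0], [304.0, 213.0], [307.0, 222.0], [279.0, 229.0]]
tray 692 ((305.0243835449219, 176.78048706054688), (34.896366119384766, 22.96976089477539), 6.34019136428833) [[286.0, 186.0], [289.0, 163.0], [324.0, 167.0], [321.0, 190.0]]
vial_center 53 ((231.5, 209.0), (9.0, 6.0), 0.0) [[227.0, 212.0], [227.0, 206.0], [236.0, 206.0], [236.0, 212.0]]
```

View pics/s1.png

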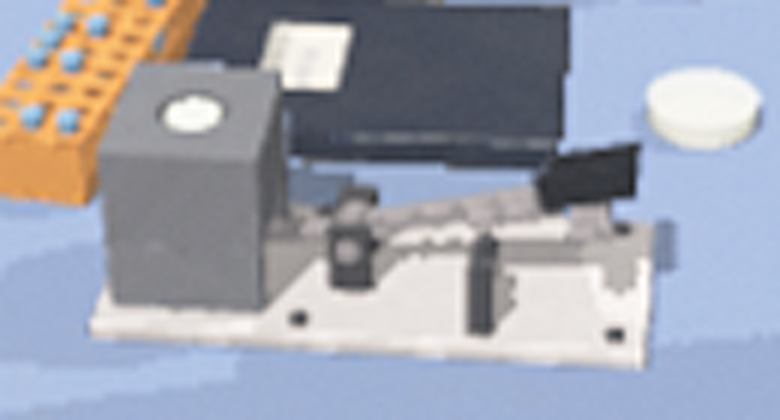

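View pics/t1.png

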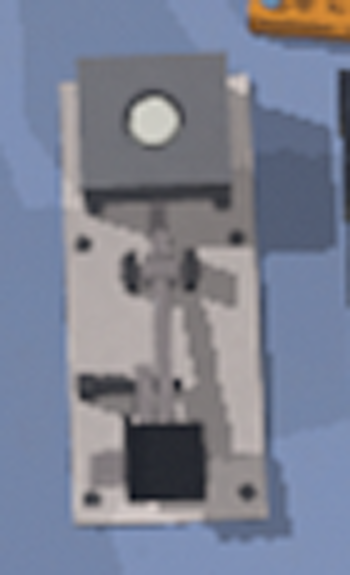

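```bash
cat > fit.py <<'E'
from h import *
from scipy.optimize import least_squares
t=lambda a,b:((a+.5)/5-.5+245,(b+.5)/5-.5+140); s=lambda a,b:((a+.5)/6-.5+200,(b+.5)/6-.5+190)
obs=[("top",t(78,58),(112,42,96)),("top",t(222,53),(112,-42,96)),("top",t(83,190),(38,42,96)),("top",t(228,186),(38,-42,96)),("top",t(155,119),(75,0,95)),
("side",s(193,114),(75,0,95)),("side",s(105,153),(112,42,96)),("side",s(265,156),(38,42,96)),("side",s(280,72),(38,-42,96)),("side",s(135,66),(112,-42,96)),
("side",s(640,147),(-141,22,91)),
("top",t(75,522),("a",56,10)),("top",t(270,520),("a",-56,10)),("side",s(648,365),("a",56,10)),("side",s(90,330),("b",56,10)),("top",t(60,84),("b",56,10))]
obs=[o for o in obs if o[2]!=(-141,22,91)]
def X(p,m):
    x,y,z=m
    if x=="a":x=p[3]
    if x=="b":x=p[3]+262
    c,q=np.cos(p[2]),np.sin(p[2]);return [p[0]+c*x-q*y,p[1]+q*x+c*y,z]
f=lambda p:np.concatenate([proj(n,X(p,m))[0]-uv for n,uv,m in obs])
r=least_squares(f,[570,70,0,-145],loss='soft_l1',x_scale=[10,10,.1,10])
print(r.x,np.round(f(r.x).reshape(-1,2),1))
p=r.x
for n,m in dict(bore=(75,0,96),tab=(-118,0,73),keeper=(-65,45,10)).items():print(n,np.round(X(p,m),1))
E
python3 - <<'E'
exec(open('fit.py').read())
for n in("top","side"):
  for nm,m in dict(tab=(-118,0,73),lip=(-118,17,87)).items():print(n,nm,proj(n,X(p,m)))
crop("top",(375,200,455,265),8,"pics/t2.png");crop("side",(270,150,345,200),8,"pics/s2.png")
E
```

```text
[ 5.71792003e+02  7.39678979e+01  6.07215442e-02 -1.42175589e+02] [[-0.7 -0. ]
 [ 0.8 -0.4]
 [-0.7 -0.2]
 [ 0.8 -0.8]
 [-0.4  0.2]
 [ 0.9 -0.1]
 [-0.5  0.3]
 [-0.6  1. ]
 [ 1.6 -0.3]
 [ 0.6 -0.4]
 [-0.1  0.6]
 [-0.3 -0.6]
 [ 0.3 -1.9]
 [ 0.4 -0.9]
 [-0.4 -0.7]]
bore [646.7  78.5  96. ]
tab [454.   66.8  73. ]
keeper [504.2 114.9  10. ]
top tab [[278.21800847 233.87023254]]
top lip [[271.93235306 233.76923004]]
side tab [[300.65099934 218.22275718]]
side lip [[300.48675667 217.20541596]]
```

View pics/t2.png

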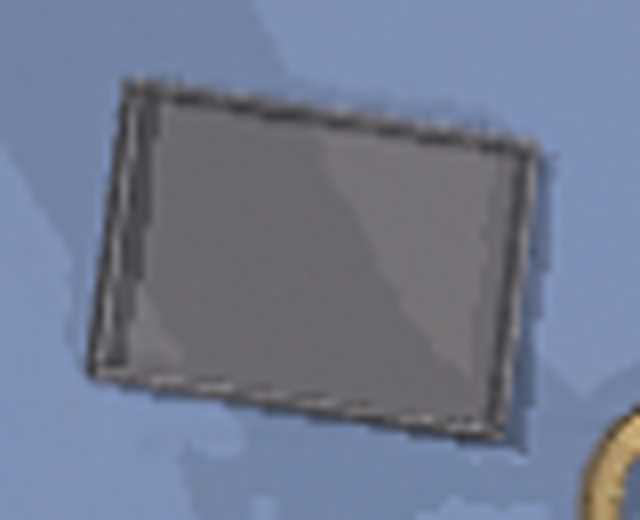

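View pics/s2.png

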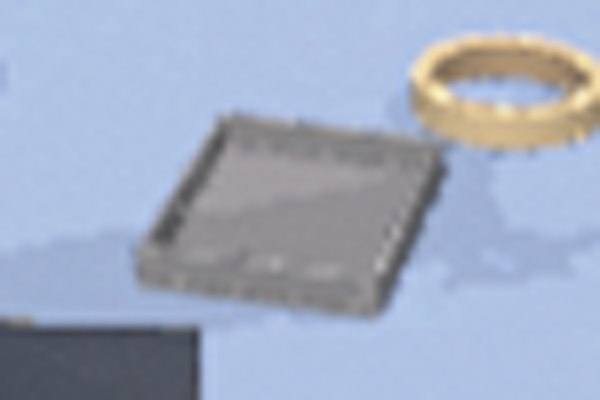

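```bash
cat >> fit.py <<'E'
def tooldelta(target):
    st=robot.read_state();w,x,y,z=st['orientation']
    from scipy.spatial.transform import Rotation as Ro
    R=Ro.from_quat([x,y,z,w]).as_matrix();d=np.array(target)-st['tcp_pos']
    print('tcp',np.round(st['tcp_pos'],1),'toolx ang',np.degrees(np.arctan2(R[1,0],R[0,0])).round(2),'toolz',R[:,2].round(3),'delta_tool cm',np.round(R.T@d/10,2),'clk',st['clock'],'F',st['ft_force'].round(2),'op',round(st['opening'],3),'q',st['q'].round(2))
E
cat > tray.py <<'E'
from h import *
from scipy.optimize import least_squares
t=lambda a,b:((a+.5)/8-.5+375,(b+.5)/8-.5+200); s=lambda a,b:((a+.5)/8-.5+270,(b+.5)/8-.5+150)
O=[("top",t(127,80),(55,75,20)),("top",t(538,145),(55,-75,20)),("top",t(503,438),(-55,-75,20)),("top",t(90,375),(-55,75,20)),
("side",s(138,255),(55,75,20)),("side",s(222,118),(55,-75,20)),("side",s(443,150),(-55,-75,20)),("side",s(375,290),(-55,75,20))]
def Xt(p,m):
    x,y,z=m;c,q=np.cos(p[2]),np.sin(p[2]);return [p[0]+c*x-q*y,p[1]+q*x+c*y,z]
g=lambda p:np.concatenate([proj(n,Xt(p,m))[0]-uv for n,uv,m in O])
rt=least_squares(g,[474,-325,0],loss='soft_l1',x_scale=[10,10,.1]);print('tray',rt.x,g(rt.x).round(1))
E
python3 tray.py; python3 -m creep '[[2,0,0,0,-10.2],[0,0,0,0,-10.2],[0,0,0,0,-10.2],[0,0,0,0,-10.2],[0,0,0,0,-10.2],[0,0,0,0,-10.2],[0,0,0,0,-10.2],[0,0,0,0,0]]'; python3 -c "
from fit import *
tooldelta(X(p,(-117,0,180)))"
```

```text
tray [ 4.71249471e+02 -3.22203610e+02 -1.37951263e-01] [ 0.1 -0.8 -0.3 -1.  -0.4  0.1 -0.2 -0.   0.2 -0.4  0.2 -0.5  0.9 -1.
  1.  -0.7]
clock: 2.5
tcp_pos: [197.5, -486.4, 231.3]
orientation: [-0.0, 0.686, 0.728, -0.0]
ft_force: [0.3, -0.3, 0.0]
opening: 0.003
[ 5.71792003e+02  7.39678979e+01  6.07215442e-02 -1.42175589e+02] [[-0.7 -0. ]
 [ 0.8 -0.4]
 [-0.7 -0.2]
 [ 0.8 -0.8]
 [-0.4  0.2]
 [ 0.9 -0.1]
 [-0.5  0.3]
 [-0.6  1. ]
 [ 1.6 -0.3]
 [ 0.6 -0.4]
 [-0.1  0.6]
 [-0.3 -0.6]
 [ 0.3 -1.9]
 [ 0.4 -0.9]
 [-0.4 -0.7]]
bore [646.7  78.5  96. ]
tab [454.   66.8  73. ]
keeper [504.2 114.9  10. ]
tcp [ 197.5 -486.4  231.3] toolx ang 93.44 toolz [-0.  0. -1.] delta_tool cm [53.68 29.02  5.13] clk 2.5 F [ 0.31 -0.25  0.  ] op 0.003 q [-1.19  0.24 -0.01  1.32 -0.    0.33]
```

```bash
python3 -m creep '[[0,4.47,2.42,0,0],[0,4.47,2.42,0,0],[0,4.47,2.42,0,0],[0,4.47,2.42,0,0],[0,4.47,2.42,0,0],[0,4.47,2.42,0,0],[0,4.47,2.42,0,0],[0,4.47,2.42,0,0],[0,4.47,2.42,0,0],[0,4.47,2.42,0,0],[0,4.47,2.42,0,0],[0,4.47,2.42,0,0]]'; python3 -m creep '[[0,0,0,2,0],[0,0,0,3.1,0],[0,0,0,3,0],[0,0,0,2,0],[0,0,0,0,0],[0,0,0,0,0]]'; sed -i 's/^print(r.x.*$//; s/:print(n,np.round(X(p,m),1))/:pass/' fit.py; python3 -c "
from fit import *
tooldelta(X(p,(-117,0,90)))
crop('side',(200,110,340,260),5,'pics/s3.png');crop('top',(230,140,340,260),5,'pics/t3.png')"
```

```text
clock: 4.0
tcp_pos: [455.2, 68.5, 231.5]
orientation: [0.0, 0.687, 0.727, 0.0]
ft_force: [0.6, -0.5, -0.3]
opening: 0.0
clock: 4.75
tcp_pos: [455.1, 66.8, 131.1]
orientation: [0.0, 0.686, 0.728, 0.0]
ft_force: [0.2, 1.1, 0.6]
opening: 0.002
tcp [455.1  66.8 131.1] toolx ang 93.39 toolz [ 0.001  0.    -1.   ] delta_tool cm [ 0.   -0.01  4.11] clk 4.75 F [0.25 1.08 0.57] op 0.002 q [ 0.15  0.19 -0.35  1.03  0.    1.66]
```

View pics/s3.png

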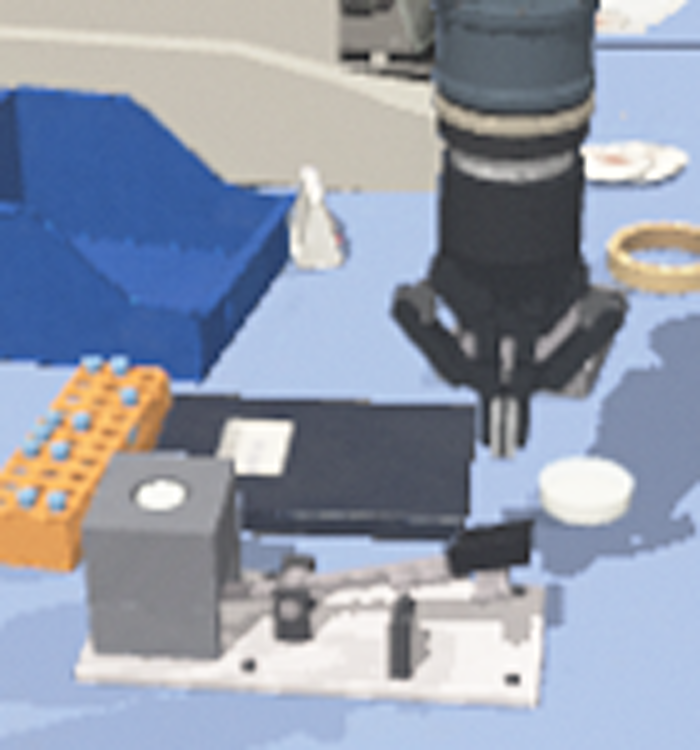

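View pics/t3.png

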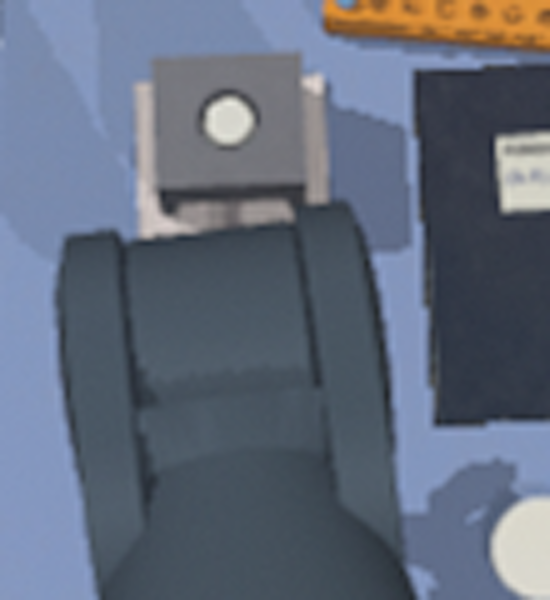

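```bash
python3 -c "
from fit import *
print((proj('side',[[455.1,66.8,131.1],X(p,(-114,22,88)),X(p,(-117,0,73))])-[200,110])*5)"
python3 -m creep '[[0,0,0,1,0],[0,0,0,1,0],[0,0,0,1,0],[0,0,0,0.6,0],[0,0,0,0.3,0],[0,0,0,0.2,0],[0,0,0,0,0],[0,0,0,0,0]]'; python3 -c "
from fit import *
tooldelta(X(p,(-117,0,90)))
crop('side',(200,160,340,260),5,'pics/s4.png')"
```

```text
[[503.8373955  451.64121252]
 [494.80920357 538.94785319]
 [501.48327747 541.03097615]]
clock: 5.85
tcp_pos: [454.8, 66.8, 89.5]
orientation: [0.0, 0.685, 0.728, 0.0]
ft_force: [0.7, 0.9, 0.5]
opening: -0.005
tcp [454.8  66.8  89.5] toolx ang 93.5 toolz [ 0.  0. -1.] delta_tool cm [ 0.    0.02 -0.05] clk 5.85 F [0.69 0.93 0.52] op -0.005 q [ 0.15  0.22 -0.42  0.93  0.    1.66]
```

View pics/s4.png

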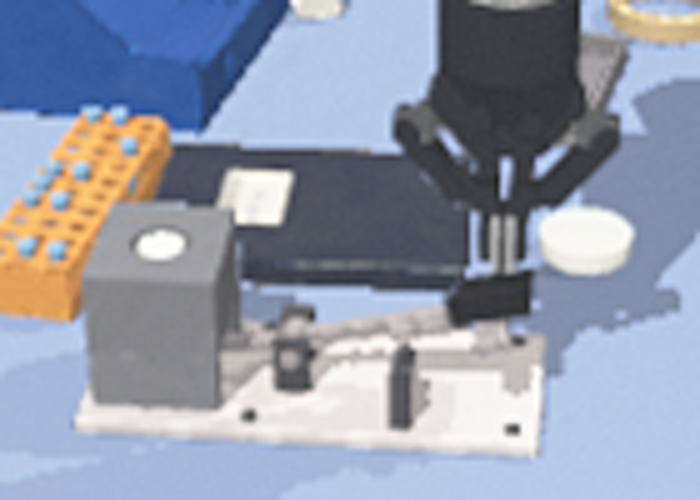

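```bash
python3 -m creep '[[0,0,0,0.4,0],[0,0,0,0.4,0],[0,0,0,0.2,0],[0,0,0,0.2,0],[0,0,0,0.2,0],[0,0,0,0.2,0],[0,0,0,0.2,0],[0,0,0,0.2,0],[0,0,0,0.2,0],[0,0,0,0.2,0],[0,0,0,0,0]]';  python3 -c "
from fit import *
tooldelta(X(p,(-117,0,90)))
crop('side',(200,160,340,260),5,'pics/s5.png')"
```

```text
clock: 7.28
tcp_pos: [454.5, 66.8, 65.2]
orientation: [-0.0, 0.685, 0.728, -0.0]
ft_force: [-1.1, -0.5, 2.2]
opening: -0.001
tcp [454.5  66.8  65.2] toolx ang 93.51 toolz [-0.  0. -1.] delta_tool cm [ 0.    0.05 -2.48] clk 7.275 F [-1.13 -0.52  2.18] op -0.001 q [ 0.15  0.25 -0.46  0.86  0.    1.66]
```

View pics/s5.png

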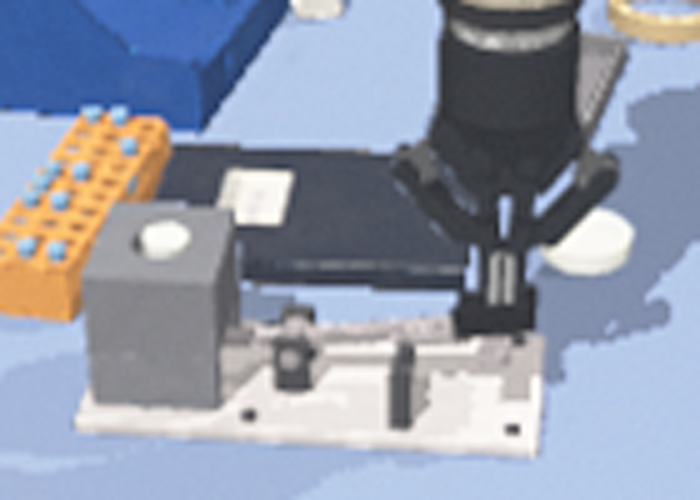

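```bash
python3 -m creep '[[0,0,0,0.2,0],[0,0,0,0.2,0],[0,0,0,0.2,0],[0,0,0,0.2,0],[0,0,0,0.2,0],[0,0,0,0.2,0],[0,0,0,0.1,0],[0,0,0,0,0]]'
```

```text
clock: 8.32
tcp_pos: [454.5, 66.8, 52.2]
orientation: [-0.0, 0.685, 0.728, -0.0]
ft_force: [-1.3, 0.2, 3.5]
opening: 0.001
```

```bash
for i in 1 2 3; do python3 -m creep '[[0,0,0,0.1,0],[0,0,0,0,0]]' | grep -v -e orient -e open; done
```

```text
clock: 8.57
tcp_pos: [454.6, 66.8, 51.3]
ft_force: [-2.7, -0.3, 2.9]
clock: 8.82
tcp_pos: [454.6, 66.8, 50.3]
ft_force: [-2.8, -0.7, 3.7]
clock: 9.07
tcp_pos: [454.5, 66.8, 49.2]
ft_force: [-3.3, -1.1, 2.9]
```

```bash
python3 -m creep '[[0,0,0,0.1,0],[0,0,0,0,0]]' | grep -e tcp -e force; python3 -m creep '[[0,0,0,0.1,0],[0,0,0,0,0]]' | grep -e tcp -e force
```

```text
tcp_pos: [454.5, 66.8, 48.2]
ft_force: [-2.2, 0.9, 3.8]
tcp_pos: [454.5, 66.8, 47.2]
ft_force: [-3.0, -0.8, 2.8]
```

```bash
python3 -m creep '[[0,0,0,0.1,0],[0,0,0,0,0]]' | grep -e tcp -e force; python3 -m creep '[[0,0,0,0.1,0],[0,0,0,0,0]]' | grep -e tcp -e force
```

```text
tcp_pos: [454.6, 66.8, 46.2]
ft_force: [-2.1, -0.2, 3.6]
tcp_pos: [454.6, 66.8, 45.3]
ft_force: [-3.0, -0.5, 4.4]
```

```bash
python3 -m creep '[[0,0,0,0.1,0],[0,0,0,0,0]]' | grep -e tcp -e force; python3 -m creep '[[0,0,0,0.1,0],[0,0,0,0,0]]' | grep -e tcp -e force
```

```text
tcp_pos: [454.5, 66.8, 44.2]
ft_force: [-2.4, -0.9, 4.7]
tcp_pos: [454.5, 66.8, 43.2]
ft_force: [-3.6, 0.5, 4.3]
```

```bash
python3 -m creep '[[0,0,0,0.1,0],[0,0,0,0,0]]' | grep -e tcp -e force; python3 -m creep '[[0,0,0,0.05,0],[0,0,0,0,0]]' | grep -e tcp -e force
```

```text
tcp_pos: [454.5, 66.8, 42.2]
ft_force: [-4.4, 0.3, 5.3]
tcp_pos: [454.5, 66.8, 41.8]
ft_force: [-3.2, 0.4, 3.0]
```

```bash
python3 -m creep '[[0,0,0,0.05,0],[0,0,0,0.05,0],[0,0,0,0,0]]' | grep -e tcp -e force
```

```text
tcp_pos: [454.5, 66.8, 40.7]
ft_force: [-4.8, -0.7, 4.3]
```

```bash
python3 -m creep '[[0,0,0,0.05,0],[0,0,0,0.05,0],[0,0,0,0,0]]' | grep -e tcp -e force
```

```text
tcp_pos: [454.6, 66.8, 40.1]
ft_force: [-6.3, -0.9, 10.6]
```

```bash
python3 -m creep '[[0,0,0,0.05,0],[0,0,0,0.05,0],[0,0,0,0,0]]' | grep -e tcp -e force
```

```text
tcp_pos: [454.6, 66.8, 39.6]
ft_force: [-8.3, -0.7, 17.5]
```

```bash
python3 -m creep '[[0,0,0,-0.08,0],[0,0,0,0,0]]' | grep -e tcp -e force; python3 -c "
from fit import *
crop('side',(200,160,340,260),5,'pics/s6.png')"
```

```text
tcp_pos: [454.6, 66.8, 40.1]
ft_force: [-6.0, -0.6, 10.7]
```

View pics/s6.png

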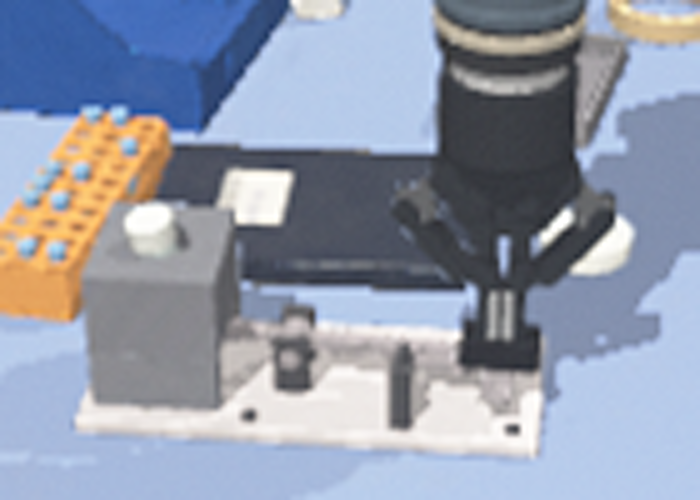

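```bash
python3 -m creep '[[0,0.15,0,0,0],[0,0.15,0,0,0],[0,0.15,0,0,0],[0,0.15,0,0,0],[0,0,0,0,0]]' | grep -e tcp -e force
```

```text
tcp_pos: [454.3, 72.8, 40.1]
ft_force: [-6.0, -0.7, 11.0]
```

```bash
python3 -m creep '[[0,0.15,0,0,0],[0,0.15,0,0,0],[0,0.15,0,0,0],[0,0.15,0,0,0],[0,0,0,0,0]]' | grep -e tcp -e force
```

```text
tcp_pos: [453.9, 78.9, 40.1]
ft_force: [-6.2, -0.9, 11.1]
```

```bash
python3 -m creep '[[0,0.15,0,0,0],[0,0.15,0,0,0],[0,0.1,0,0,0],[0,0,0,0,0]]' | grep -e tcp -e force
```

```text
tcp_pos: [453.6, 82.8, 40.0]
ft_force: [-6.8, -0.5, 11.5]
```

```bash
python3 -c "
from fit import *
crop('side',(200,160,340,260),5,'pics/s7.png')"
```

```text
(no output)
```

View pics/s7.png

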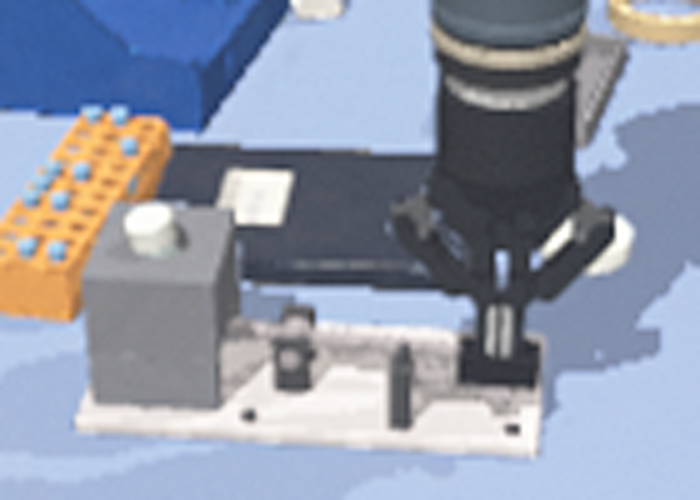

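```bash
python3 -m creep '[[0,0.1,0,0,0],[0,0.1,0,0,0],[0,0.1,0,0,0],[0,0,0,0,0]]' | grep -e tcp -e force
```

```text
tcp_pos: [453.5, 85.8, 40.1]
ft_force: [-6.5, -0.9, 11.1]
```

```bash
python3 -m creep '[[0,0.1,0,0,0],[0,0.1,0,0,0],[0,0,0,0,0]]' | grep -e tcp -e force
```

```text
tcp_pos: [453.6, 86.6, 40.1]
ft_force: [-4.7, -7.8, 11.3]
```

```bash
python3 -m creep '[[0,0.1,0,0,0],[0,0,0,0,0]]' | grep -e tcp -e force
```

```text
tcp_pos: [453.9, 87.6, 40.1]
ft_force: [-3.5, -7.6, 10.5]
```

```bash
python3 -m creep '[[0,0,0,-0.2,0],[0,0,0,-0.3,0],[0,0,0,-0.5,0],[0,0,0,-1,0],[0,0,0,-3,0],[0,0,0,-5,0],[0,0,0,0,0],[0,0,0,0,0]]'; python3 -c "
from fit import *
crop('side',(200,130,340,260),5,'pics/s8.png')
tooldelta(X(p,(75,0,165)))"
```

```text
clock: 16.42
tcp_pos: [453.2, 88.9, 139.8]
orientation: [0.0, 0.685, 0.728, 0.0]
ft_force: [-0.6, 0.2, -1.2]
opening: -0.004
tcp [452.8  88.8 139.2] toolx ang 93.51 toolz [-0.001  0.    -1.   ] delta_tool cm [-2.21 19.29 -2.6 ] clk 16.475 F [-0.96 -0.25 -0.98] op -0.001 q [ 0.19  0.18 -0.33  1.06  0.    1.7 ]
```

View pics/s8.png

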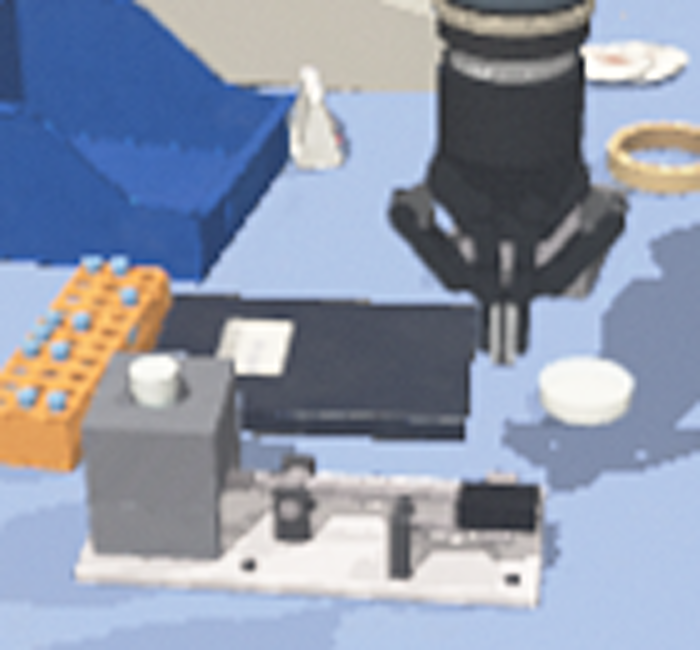

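```bash
python3 -c "
from fit import *
crop('side',(215,195,255,245),12,'pics/s9.png');crop('top',(250,140,310,200),10,'pics/t9.png')
print(proj('side',X(p,(75,0,114.5))),proj('top',X(p,(75,0,114.5))))"
```

```text
[[232.23953946 202.48201213]] [[275.06260442 162.10799324]]
```

View pics/s9.png

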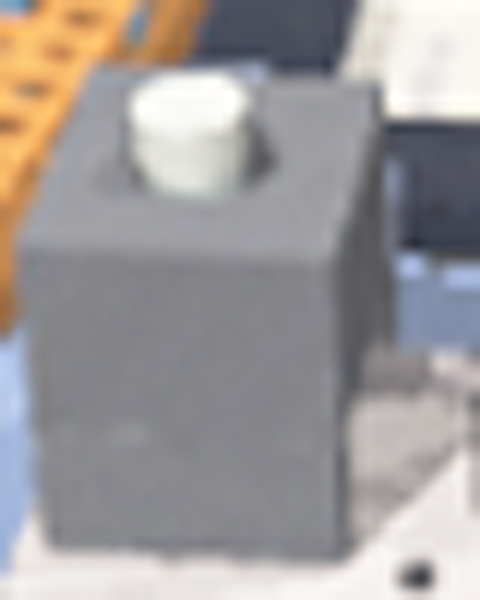

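View pics/t9.png

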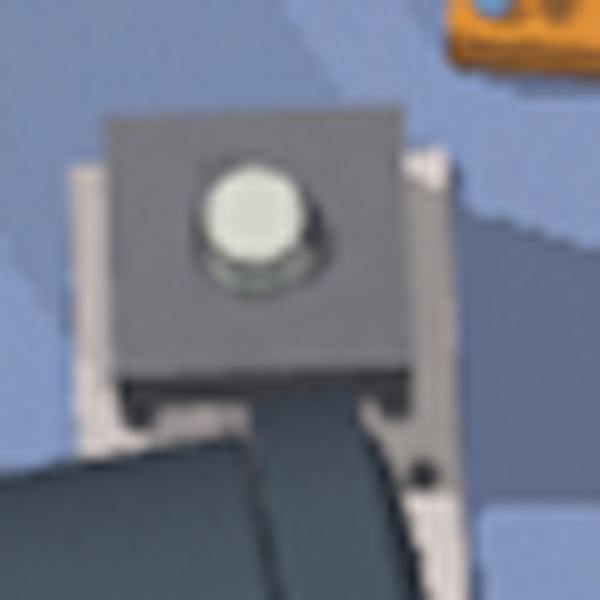

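```bash
python3 -c "
from fit import *
print(tri((230.4,202.6),(274.85,160.85)),X(p,(75,0,114)))
print(back('top',(274.85,160.85),114.5),back('side',(230.4,202.6),114.5))
tooldelta((651,79.5,165))
for a in(1,):
  for n in('side','top'):print(n,[(x['point'],x['conf']) for x in spot_in('vial_center',n)])"
```

```text
[651.01748282  79.29501943 114.02356416] [np.float64(646.6537785625874), np.float64(78.51921566688372), 114]
[[650.14582131  79.16851217 114.5       ]] [[651.5972175   79.92589391 114.5       ]]
tcp [452.6  88.7 138.7] toolx ang 93.51 toolz [-0.002 -0.    -1.   ] delta_tool cm [-2.13 19.75 -2.66] clk 16.575 F [-0.38 -0.49 -0.34] op -0.003 q [ 0.19  0.18 -0.33  1.06  0.    1.7 ]
side [([596.7, 107.6, 27.0], 0.16)]
top [([642.7, 81.8, 112.5], 0.59)]
```

```bash
python3 -m creep '[[6,0,0,-1.5,0],[6,0,0,-1.2,0],[6,-0.3,2.5,0,0],[6,-0.3,2.5,0,0],[6,-0.3,2.5,0,0],[6,-0.3,2.5,0,0],[6,-0.3,2.5,0,0],[6,-0.3,2.5,0,0],[6,-0.3,2.5,0,0],[6,0,2.1,0,0],[6,0,0,0,0],[6,0,0,0,0]]'; python3 -c "
from fit import *
crop('side',(180,110,320,260),5,'pics/s10.png')
tooldelta((650,79.3,99))"
```

```text
clock: 18.18
tcp_pos: [649.4, 79.7, 166.3]
orientation: [-0.0, 0.685, 0.728, -0.0]
ft_force: [-0.6, -0.1, -0.3]
opening: 0.703
tcp [649.3  79.8 166.6] toolx ang 93.51 toolz [-0.001  0.    -1.   ] delta_tool cm [-0.05  0.08  6.76] clk 18.225 F [-0.69 -0.34  0.49] op 0.703 q [0.12 0.49 0.2  1.28 0.   1.63]
```

View pics/s10.png

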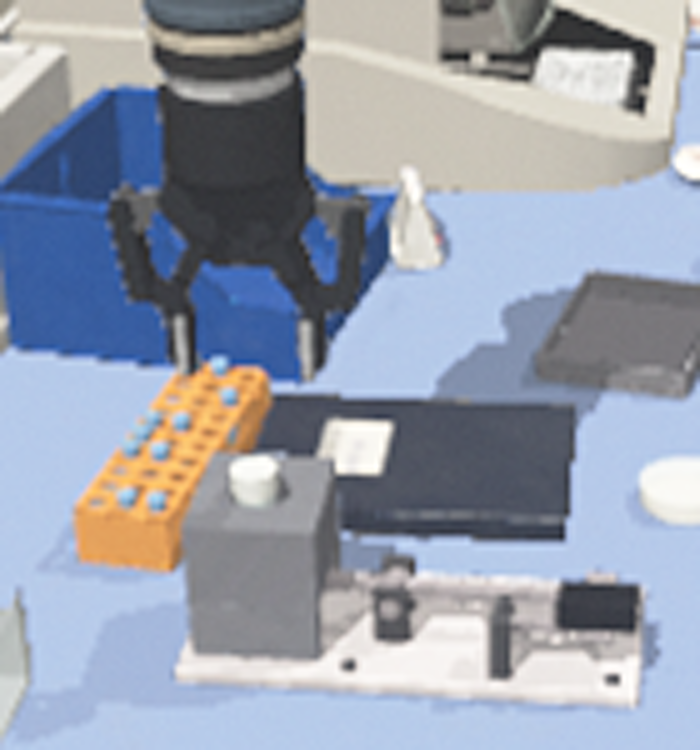

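```bash
python3 -m creep '[[6,-0.05,0.05,1,0],[6,0,0,1.5,0],[6,0,0,1.5,0],[6,0,0,1,0],[6,0,0,0.6,0],[6,0,0,0.5,0],[6,0,0,0.4,0],[6,0,0,0,0],[6,0,0,0,0]]'; python3 -c "
from fit import *
crop('side',(180,110,320,260),5,'pics/s11.png')
tooldelta((650,79.3,99))"
```

```text
clock: 19.35
tcp_pos: [650.9, 79.3, 101.9]
orientation: [0.0, 0.685, 0.728, 0.0]
ft_force: [0.2, -0.3, 0.2]
opening: 0.699
tcp [650.9  79.3 101.9] toolx ang 93.5 toolz [ 0.001  0.    -1.   ] delta_tool cm [ 0.   -0.09  0.29] clk 19.4 F [ 0.41 -0.09 -0.28] op 0.701 q [0.12 0.52 0.09 1.14 0.   1.63]
```

View pics/s11.png

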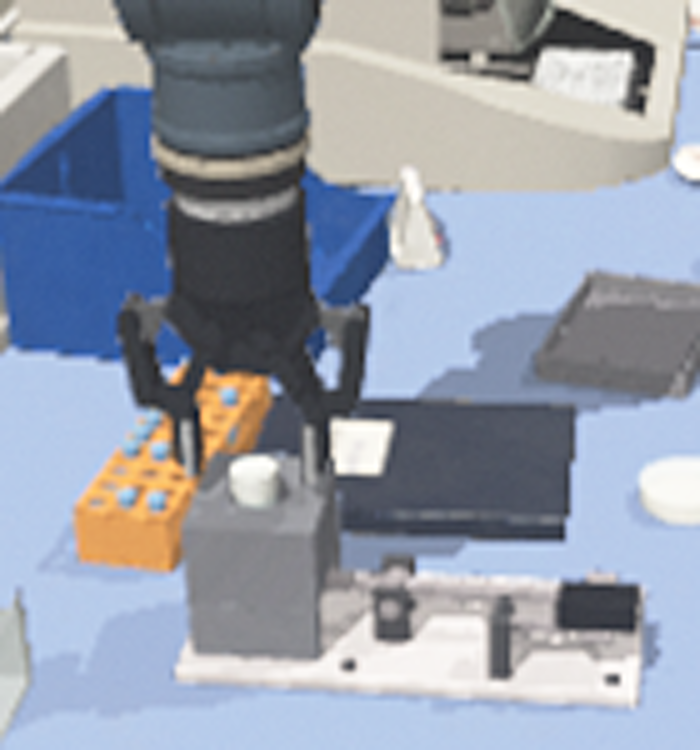

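```bash
python3 -m creep '[[4,0,-0.1,0.15,0],[3.8,0,0,0.15,0],[3.8,0,0,0,0],[3.8,0,0,0,0],[3.8,0,0,0,0]]'; python3 -c "
from fit import *
crop('side',(200,160,280,240),8,'pics/s12.png')"
```

```text
clock: 20.02
tcp_pos: [649.8, 79.2, 98.6]
orientation: [-0.0, 0.685, 0.728, 0.0]
ft_force: [-0.3, -0.0, 0.6]
opening: 0.443
```

View pics/s12.png

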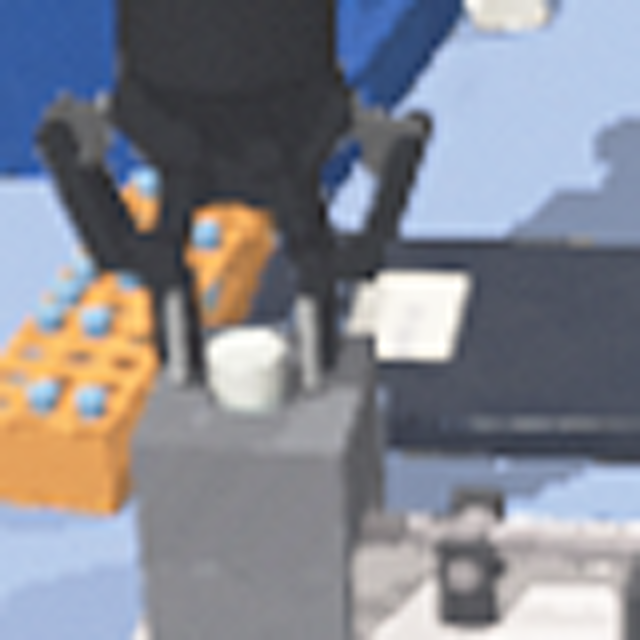

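```bash
python3 -m creep '[[3,0,0,0,0],[2.5,0,0,0,0],[2,0,0,0,0],[1.5,0,0,0,0],[1.5,0,0,0,0],[1.5,0,0,0,0]]';
```

```text
clock: 20.82
tcp_pos: [649.8, 79.2, 98.7]
orientation: [0.0, 0.685, 0.728, 0.0]
ft_force: [-0.1, 0.8, 3.5]
opening: 0.287
```

```bash
python3 -m creep '[[1,0,0,0,0],[0.5,0,0,0,0]]'; python3 -c "
from fit import *
crop('side',(200,160,280,240),8,'pics/s13.png')"
```

```text
clock: 21.08
tcp_pos: [649.8, 79.3, 98.7]
orientation: [0.0, 0.685, 0.728, 0.0]
ft_force: [-0.1, -0.4, 2.9]
opening: 0.284
```

View pics/s13.png

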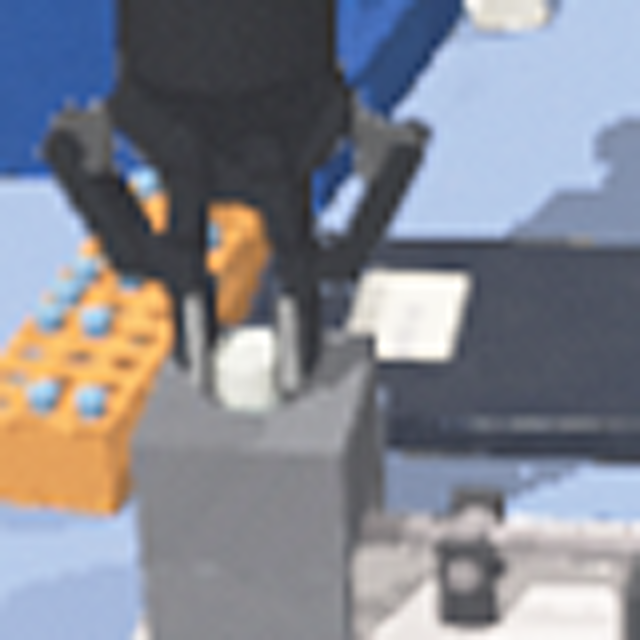

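```bash
python3 -m creep '[[0.5,0,0,-0.3,0],[0.5,0,0,-0.5,0],[0.5,0,0,-0.7,0],[0.5,0,0,-1,0],[0.5,0,0,-1,0],[0.5,0,0,-1,0],[0.5,0,0,-1.5,0],[0.5,0,0,-1.5,0],[0.5,0,0,0,0]]'; python3 -c "
from fit import *
from tray import rt
crop('side',(180,110,320,260),5,'pics/s14.png')
tooldelta((471.5,-322,150))"
```

```text
clock: 22.25
tcp_pos: [650.6, 79.4, 175.4]
orientation: [0.001, 0.685, 0.728, 0.001]
ft_force: [0.3, 0.2, -1.2]
opening: 0.288
tray [ 4.71249471e+02 -3.22203610e+02 -1.37951263e-01] [ 0.1 -0.8 -0.3 -1.  -0.4  0.1 -0.2 -0.   0.2 -0.4  0.2 -0.5  0.9 -1.
  1.  -0.7]
tcp [650.1  79.3 174.3] toolx ang 93.51 toolz [ 0.001  0.    -1.   ] delta_tool cm [-38.96 -20.28   2.4 ] clk 22.3 F [-0.13  0.03 -0.53] op 0.284 q [0.12 0.48 0.21 1.3  0.   1.63]
```

View pics/s14.png

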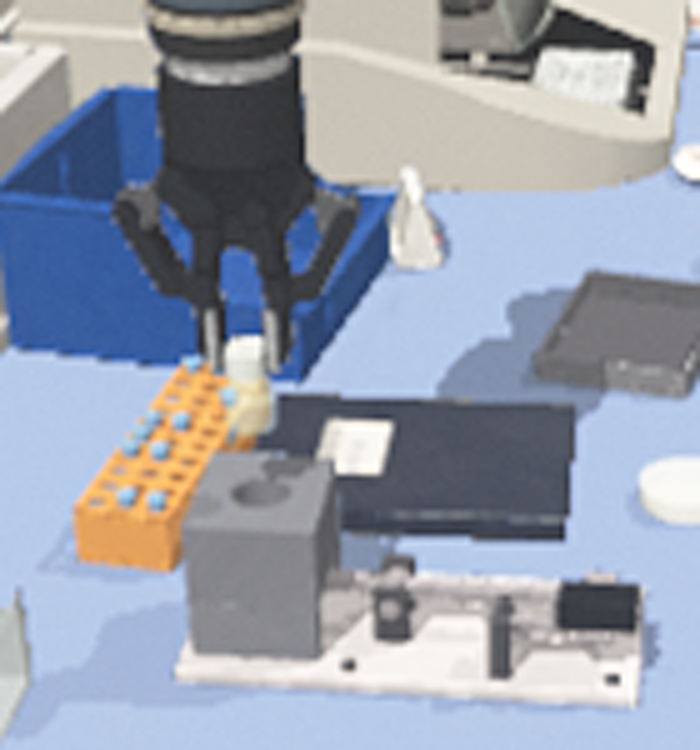

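```bash
python3 -m creep '[[0.5,-1,-0.52,0,0],[0.5,-2,-1.04,0,0],[0.5,-3,-1.56,0,0],[0.5,-3,-1.56,0,0],[0.5,-3,-1.56,0,0],[0.5,-3,-1.56,0,0],[0.5,-3,-1.56,0,0],[0.5,-3,-1.56,0,0],[0.5,-3,-1.56,0,0],[0.5,-3,-1.56,0,0],[0.5,-3,-1.56,0,0],[0.5,-3,-1.56,0,0]]'; python3 -m creep '[[0.5,-3,-1.56,0,0],[0.5,-2,-1.04,0,0],[0.5,-1,-0.5,0,0],[0.5,0,0,0,0],[0.5,0,0,0,0],[0.5,0,0,0,0]]'; python3 -c "
from fit import *
crop('side',(260,70,360,200),5,'pics/s15.png');crop('top',(375,160,475,265),5,'pics/t15.png')
tooldelta((471.5,-322,45))"
```

```text
clock: 23.8
tcp_pos: [496.5, -262.4, 173.3]
orientation: [-0.0, 0.686, 0.728, -0.0]
ft_force: [0.5, -0.3, -0.6]
opening: 0.281
clock: 24.55
tcp_pos: [471.6, -321.7, 173.6]
orientation: [-0.0, 0.685, 0.729, 0.0]
ft_force: [-0.4, 0.5, -0.2]
opening: 0.283
tcp [ 471.7 -321.8  173.6] toolx ang 93.57 toolz [ 0.  0. -1.] delta_tool cm [-0.02 -0.02 12.86] clk 24.65 F [-0.04 -0.85 -0.42] op 0.286 q [-0.6   0.34 -0.02  1.21  0.    0.91]
```

View pics/s15.png

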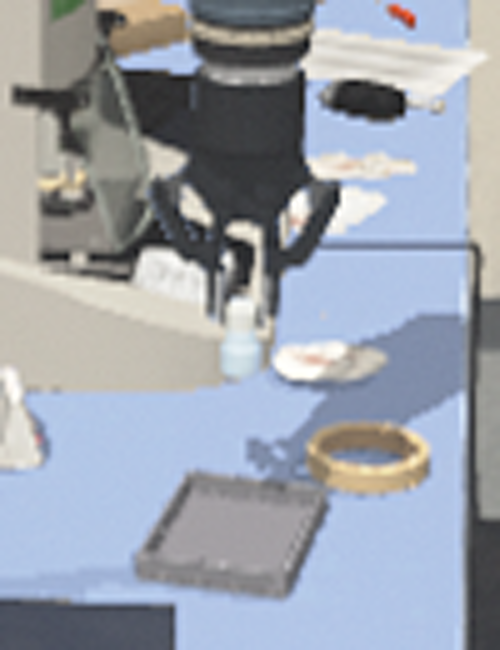

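View pics/t15.png

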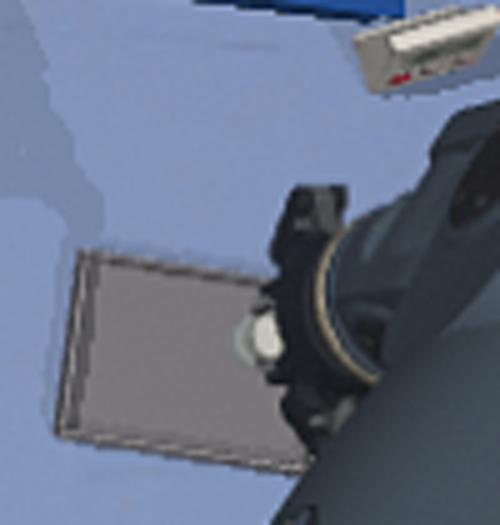

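```bash
python3 -m creep '[[0.5,0,0,1,0],[0.5,0,0,2,0],[0.5,0,0,2,0],[0.5,0,0,2,0],[0.5,0,0,2,0],[0.5,0,0,1.5,0],[0.5,0,0,1,0],[0.5,0,0,0.5,0],[0.5,0,0,0.5,0],[0.5,0,0,0.2,0],[0.5,0,0,0,0],[0.5,0,0,0,0]]'; python3 -c "
from fit import *
crop('side',(260,90,360,200),5,'pics/s16.png')"
```

```text
clock: 26.15
tcp_pos: [471.5, -322.5, 46.9]
orientation: [0.0, 0.685, 0.728, 0.0]
ft_force: [0.3, -0.1, -0.4]
opening: 0.282
```

View pics/s16.png

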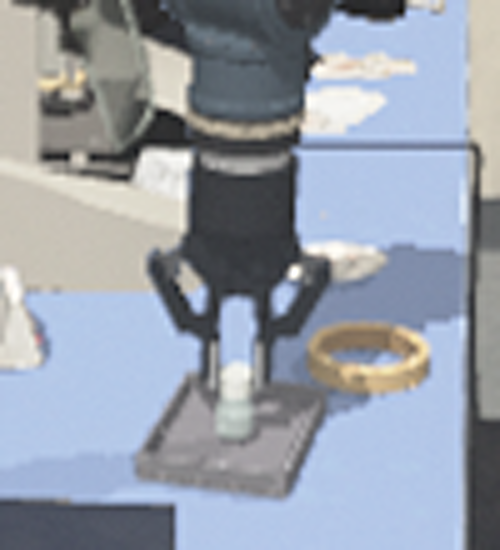

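Vial is upright over the tray centre (about (236,405) in the crop). I'll lower it in small steps and watch the force.

```bash
python3 -m creep '[[0.5,0,0,0.2,0],[0.5,0,0,0.2,0],[0.5,0,0,0.1,0],[0.5,0,0,0,0]]' | grep -e tcp -e force;  python3 -m creep '[[0.5,0,0,0.1,0],[0.5,0,0,0,0]]' | grep -e tcp -e force; python3 -m creep '[[0.5,0,0,0.1,0],[0.5,0,0,0,0]]' | grep -e tcp -e force
```

```text
tcp_pos: [471.2, -322.4, 41.5]
ft_force: [-0.5, 1.2, -0.7]
tcp_pos: [471.4, -322.5, 41.2]
ft_force: [-1.6, 1.9, 7.1]
tcp_pos: [471.5, -322.7, 41.1]
ft_force: [-4.0, 2.0, 14.5]
```

```bash
python3 -m creep '[[0.5,0,0,0.1,0],[0.5,0,0,0,0]]' | grep -e tcp -e force;  python3 -m creep '[[0.5,0,0,0.05,0],[0.5,0,0,0,0]]' | grep -e tcp -e force
```

```text
tcp_pos: [471.6, -322.9, 41.0]
ft_force: [-6.8, 3.9, 24.4]
tcp_pos: [471.6, -323.1, 41.0]
ft_force: [-8.2, 3.8, 28.9]
```

```bash
python3 -m creep '[[0.5,0,0,-0.15,0],[0.5,0,0,-0.12,0],[0.5,0,0,0,0],[0.5,0,0,0,0]]' | grep -e tcp -e force; python3 -c "
from fit import *
crop('side',(270,140,350,200),8,'pics/s17.png')"
```

```text
tcp_pos: [471.5, -322.6, 41.2]
ft_force: [-2.2, 2.0, 7.4]
```

View pics/s17.png

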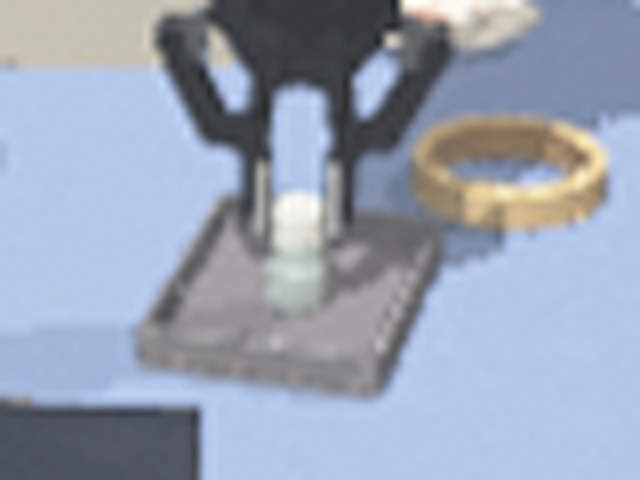

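```bash
python3 -m creep '[[0.5,0,0,-0.06,0],[2,0,0,0,0],[2.4,0,0,0,0],[2.6,0,0,0,0],[2.8,0,0,0,0],[3,0,0,0,0],[3.2,0,0,0,0],[3.6,0,0,0,0],[4.4,0,0,0,0],[5,0,0,0,0],[5,0,0,0,0]]'; python3 -c "
from fit import *
crop('side',(270,140,350,200),8,'pics/s18.png')"
```

```text
clock: 29.62
tcp_pos: [471.3, -322.4, 41.4]
orientation: [-0.0, 0.685, 0.728, 0.0]
ft_force: [-0.3, 0.0, 0.2]
opening: 0.585
```

View pics/s18.png

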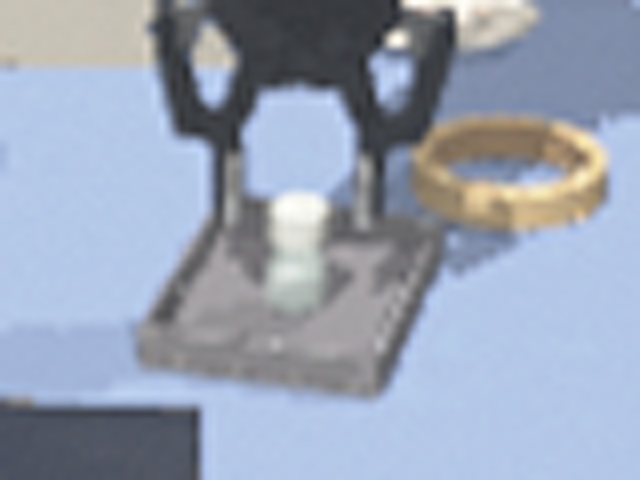

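Released and standing. I'll retreat straight up, then check.

```bash
python3 -m creep '[[5,0,0,-0.5,0],[5,0,0,-1,0],[5,0,0,-2,0],[5,0,0,-3,0],[5,0,0,-3,0],[5,0,0,-3,0],[5,-3,-3,-2,0],[5,-4,-3,0,0],[5,-4,-3,0,0],[5,-3,-3,0,0],[5,0,0,0,0],[5,0,0,0,0]]'; python3 -c "
from fit import *
crop('side',(200,110,350,260),5,'pics/s19.png')
im=cams.get_image('top');cv2.imwrite('pics/t19.png',im[:,:,::-1])
for n in('dish','bottle','marker','vial_center'):
  for c in('side','top'):print(n,c,[(np.round(x['point'],1),round(x['conf'],2)) for x in spot_in(n,c)[:2]])"
```

```text
clock: 31.18
tcp_pos: [360.2, -469.3, 186.8]
orientation: [0.0, 0.685, 0.728, 0.0]
ft_force: [0.1, 0.0, -0.4]
opening: 0.588
dish side [(array([416.3, -95.3,  14.2]), 0.58)]
dish top [(array([ 423.4, -107.3,   13.5]), 0.6)]
bottle side [(array([595.1, 422.2,  65.9]), 0.81)]
bottle top [(array([599. , 399.6,  72.9]), 0.81), (array([560.3,  72.7,  10.9]), 0.32)]
marker side [(array([426.3, 453.7,  17.5]), 0.69)]
marker top [(array([432. , 443.1,  16.2]), 0.62)]
vial_center side []
vial_center top [(array([ 467.9, -309.6,   50.8]), 0.58), (array([473.4,  74.5,  39.7]), 0.4)]
```

View pics/s19.png

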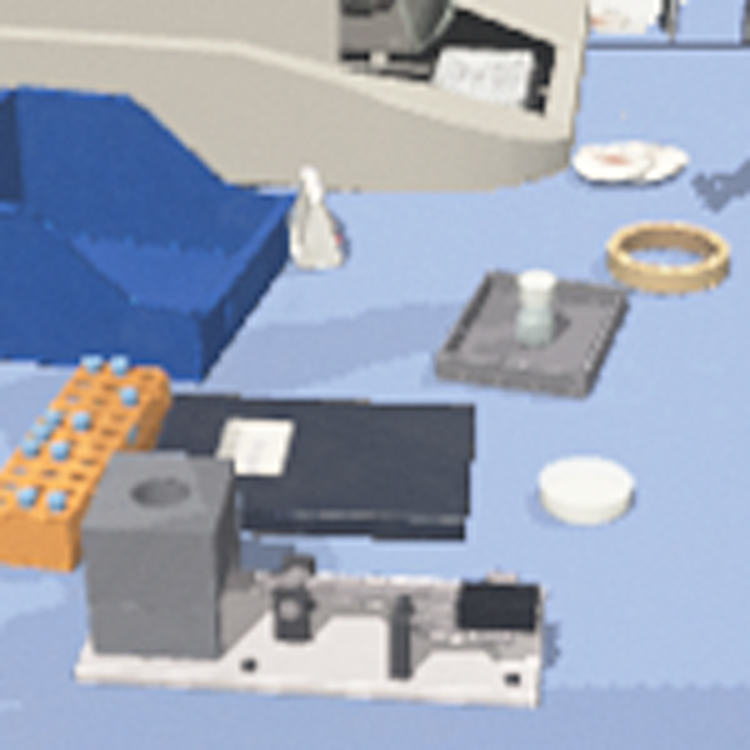

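View pics/t19.png

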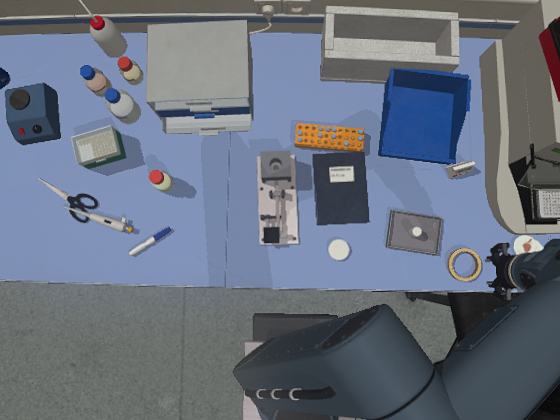

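```bash
python3 -c "
from bench import robot
print(robot.job_done())"
```

```text
the job is handed in; nothing more can be done
None
```

The lever is latched, the vial stands upright near the middle of the grey tray, and the job was handed in at about 31.6 s of the 67 s. No verdict is reported, so the results below come from my own checks.

- **Pressing and latching:** I felt the stop at a tab height of about 40.5 mm, which is about 33 mm of travel. The vertical force peaked at about 17.5 N (about 19 N in total) before I eased it to about 11 N. I slid the tab about 20 mm until I felt its end stop, then lifted away. The tab stayed down and over, with the vial raised about 18 mm above the block.
- **Moving the vial:** I gripped it by the cap, lifted it out of the bore, lowered it onto the tray floor, eased off, opened the fingers and backed away upward.
- **Last checks:** In both pictures the tab is still slid over and down. The arm is clear, about 19 cm above the bench. The dish, bottle and marker read within about 5 mm of their first positions, which is about the detectors' error.

**What went less well:**
- I overran the set-down by a few millimetres. That pushed the vial into the tray with about 29 N (about 30 N in total) before I backed off. Nothing visible came of it.
- In the last check the vial detector found nothing in the side camera. In the top camera it read the vial about 13 mm from where I released it. I judged its place and uprightness from the pictures themselves.

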